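# Tip a checked carton into the green bay and book it

## Task

The tall brown carton standing in the middle of the black bench mat has passed its check: push it high on its side so that it tips over and lies flat on its broad face, wholly inside the green-taped bay (not the red one), and then press the yellow button fully down to book it in. Work with the fingertips only: push, but do not pick up or carry the carton, do not press the button before the carton lies down, and leave all the other things on the bench where they are.

Things in the scene. Friction and masses are not known exactly. Their poses are not given: they have to be found in the camera images.
- carton: Tall brown carton with pale tape seam and a blank white label on each broad face: 90 wide (its x) x 60 deep (y) x 170 mm tall (z), 0.2 to 0.4 kg. Origin: centre of its underside (foot). Starts upright in the middle of the mat, over the near border of both bays; its broad faces (+y, -y) look along the mat's y to within 7 degrees, one to the green bay, one to the red.
- carton_mid (a point): Centre of the carton, 85 mm above its foot along its z; 33 mm above the bench when it lies on a broad face on the mat. Pushed slowly 140 mm up on the broad face away from the green bay, the carton tips about its far lower edge and falls by itself once pushed about 50 mm; the foot may slip a little. Lying (60 mm high), it can be nudged along the mat by its end.
- foot_a (a point): Foot end of the carton, middle of the narrow side at its -x: (-45, 0, 0) mm in the carton's frame.
- foot_b (a point): Foot end, narrow side at its +x: (45, 0, 0) mm in the carton's frame.
- top_a (a point): Top end, narrow side at its -x: (-45, 0, 170) mm in the carton's frame.
- top_b (a point): Top end, narrow side at its +x: (45, 0, 170) mm in the carton's frame.
- mat: Fixed black rubber bench mat, 200 mm (its x) x 540 mm (its y) x 3 mm thick. Origin: centre of its underside, on the bench top (z = 0).
- green_bay: The target: a flat rectangle of green tape on the mat, 160 mm (its x) x 220 mm (its y) inside, the tape 10 mm wide around that. Origin: centre of the rectangle, on the mat's top face. Its axes are parallel to the mat's. Centre 130 mm from the mat's centre along the mat's +y or -y, changing from start to start.
- red_bay: The same rectangle in red tape, 130 mm from the mat's centre on the other side. Not to be used. Empty at the start.
- button_top (a point): Centre of the top of the yellow round push button (34 mm across) in a grey housing, standing on the bench just beyond the mat's far (+x) edge, about level with the mat's middle. Pressed straight down.
- button (a joint): Travel of the yellow button, m: 0 = up, 0.006 = fully down. A spring returns it; fully down takes about 5 N. It counts as pressed beyond 0.0045.
- tape_roll: Roll of pale tape lying flat, 90 mm across, 48 mm high, beyond the mat's far edge, about 190 mm to its +y side. Origin: centre of its underside. Leave alone.
- white_carton: White carton, 60 (x) x 45 (y) x 120 mm tall, standing beyond the mat's far edge about 190 mm to its -y side. Origin: centre of its underside. Leave alone.
- jar: Clear jar with a black cap, 56 mm across, 75 mm high, just off the mat's +y end. Origin: centre of its underside. Leave alone.
- brown_carton: Small brown carton, 50 (x) x 60 (y) x 50 mm high, just off the mat's -y end. Origin: centre of its underside. Leave alone.
- grey_case: Grey plastic case, 45 (x) x 40 (y) x 70 mm tall, standing just off the mat's +y end. Origin: centre of its underside. Leave alone.
Things that resemble listed ones, but are neither listed nor needed, are in the scene too. What is shaped like the part that bears button_top but orange or turquoise is not meant. Leave any pink look-alike of the carton alone.

How it is judged:
By the outcome, as a careful person would: the job done as asked, in the order asked, and still so for the second after the job is handed in, with the robot touching nothing.
It also fails if it takes over 51 s, if anything falls off the work surface, if the arm or the gripper's body presses on something with over 40 N, if the wrist force passes 120 N, or if a joint passes its speed limit or range.

## Robot

A 7-joint arm with a two-finger parallel gripper is mounted at the origin on the work surface. World frame = base frame: x ahead of the robot, y to its left, z up, the work surface at z = 0. Lengths are in mm, angles in rad, forces in N, time in s.
With the tool pointing down it reaches from about 400 to 875 mm from the base axis. Payload 4.4 kg.
Tool frame: the origin (TCP) lies on the centre line of the jaws, within the pads' length; the fingertips stand 8 mm ahead of it and the grasp point (between the pads) lies 11 mm behind it; x points along the fingers, z is the direction in which the jaws open and shut, and the axes are right-handed (so a half turn about x gives the same grasp; the last joint's range is limited). The gripper opens to 85 mm and grips with 20 to 120 N. Pads are 22 mm wide; open, the fingers measure 114 mm over their backs; the gripper's body (76 mm by 85 mm) begins 54 mm behind the grasp point. The pads swing forward as they close: fully open they stand 13 mm farther back than shut.
Start: joints at [-1.368, 0.628, 0.038, 1.517, -0.027, 0.996, -0.02], TCP at [172.599, 626.68, 239.313] pointing down, gripper open.
Joint ranges: [-3.06, 3.06], [-0.37, 2.12], [-1.25, 1.32], [0.18, 2.47], [-1.1, 4.24], [0.23, 1.98], [-2.94, 2.94]. Speed limits (rad/s): [2.57, 2.57, 3.14, 3.14, 3.14, 3.14, 3.14].

## Interface

Orientations are given as [roll, pitch, yaw] about the fixed x, y, z axes, in that order (R = Rz(yaw) Ry(pitch) Rx(roll)).
In Python, from cell import ctrl, get_image, camera_params gives the robot as it stands. The module is installed in compiled form; this text tells all that it offers.
- The arm moves only by the shell command python3 -m handwheel 'ROWS'. ROWS is text: rows parted by semicolons, each of 7 numbers parted by spaces: the opening, from -1 (shut) to 1 (fully open), then the shift along the tool's x, y, z in mm, then the turn, a rotation vector about the tool's x, y, z in rad. In form: grip x y z wx wy wz; .... A call has 1 to 10 rows; each row shifts and turns the pose as measured when the row begins, along the tool's axes as they then stand; what a row does not reach is not made up. A row lasts 1/10 s, in which the tool goes at most 50 mm and 8.59 degrees, less where a joint would pass 70% of its speed; a pose out of reach is approached as far as the arm can. A call with a gripper value outside its range is refused whole. The fingers move at their own pace and stop on an object; the grip force is fixed at half the most. Time passes only in rows, so rows that do not move let the fingers close. It gives the time, the measured TCP pose, the force and the opening at its end, in the units of the state.
- ctrl.read_state(): the state, without advancing time (a new reading comes with each control period).
- get_image(name): name is "scene" or "top"; returns the picture (384x512x3 uint8, blue, green, red); there is no depth.
- camera_params(name): a dict with "fx", "fy", "cx", "cy" (pixels), "k1" (the pictures are not rectified: a ray, as slopes to the right and down, at radius r is drawn at 1 + k1 r^2 times it, then the intrinsics apply), "eye" and "orientation" of the camera in the world. Camera axes: x right, y up, looking along -z (the intrinsics and any distortion apply to the point x, -y, -z); pixel columns grow to the right and rows downward; lengths in mm; the calibration is good to about 2 mm. A picture is of the moment at which its call begins. camera_params takes no time and is no camera call.
- ctrl.finish_job(): hands the job in, once; it reports no verdict.
The state is a dict: "clock": time; "qpos": joint angles; "qd": joint speeds; "tau": joint torques, N m; "eef_pos": TCP position; "tool_rot": TCP orientation; "force": force on the tool from outside, world axes, zero at the start; "torque": the same for the moment, N m; "width": finger opening in mm.
Only numpy, scipy, OpenCV 4.12 (cv2) and the standard library are available. Lean on these libraries where they do the work, as an engineer would, in place of code of your own. Each camera call takes 0.05 s, during which the arm holds its last target.

## Working session

There is one attempt and no reset: what is moved stays moved. The work goes in short steps, Python scripts to look and compute and a shell command to move; the robot and the scene stay as the last step left them, time stands still between calls to the robot, and variables do not carry over. Pictures are saved under pics/ and viewed, and the job is handed in when it is done.

```bash
mkdir -p pics
python3 - <<'E'
from cell import ctrl,get_image,camera_params
import cv2
for n in("scene","top"):
    cv2.imwrite(f"pics/{n}0.png",get_image(n)); print(n,camera_params(n))
s=ctrl.read_state(); print(s)
E
```

```text
scene {'fx': 424.566361344828, 'fy': 424.566361344828, 'cx': 258.0161432738967, 'cy': 191.5050381907062, 'k1': 0.01768521276256969, 'eye': array([ 973.48961375, -695.84684203,  686.15342319]), 'orientation': array([ 0.98179314, -0.00201662,  0.53564469])}
top {'fx': 498.5961104551302, 'fy': 498.5961104551302, 'cx': 248.19017705809836, 'cy': 196.02588104433522, 'k1': -0.14435574948753524, 'eye': array([ 312.1750301 ,   52.65393598, 1274.94547173]), 'orientation': array([ 0.20009569, -0.00245285, -1.55251305])}
{'clock': 0.1, 'qpos': array([-1.36780129,  0.62923494,  0.03843813,  1.51823807, -0.02700328,
        0.99635291, -0.02001392]), 'qd': array([-0.00130506, -0.00104113,  0.00228909, -0.00355362,  0.00266247,
        0.00086367, -0.00136571]), 'tau': array([ 2.78527477e-03, -5.64525926e+01,  1.23037275e+00, -1.93970221e+01,
        1.13313735e-02,  5.41060406e-03,  1.78223900e-05]), 'eef_pos': array([172.44053796, 626.14209137, 238.50262597]), 'tool_rot': array([-3.13608335,  1.56908066, -1.83409174]), 'force': array([ 0.641769  , -0.4356824 , -0.57108374]), 'torque': array([ 0.00919688,  0.00017999, -0.0797494 ]), 'width': 85.14353513501894}
```

View pics/scene0.png

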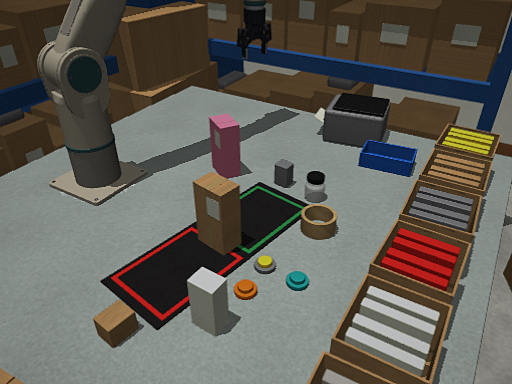

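View pics/top0.png

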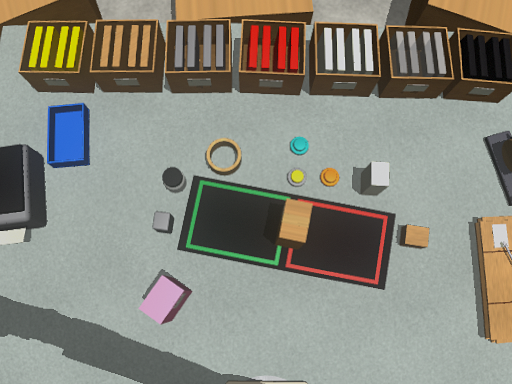

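Top view (up is +x, left is +y): the tall brown carton is at about (295,222), the green bay around (235,222) on its +y side, and the red bay on its −y side. The pink look-alike is at (165,297). Three parts are shaped like the button: yellow (297,177), orange (330,177) and turquoise (300,145). Yellow is the one meant, and I'll confirm it with a crop while measuring.

```bash
cat > h.py <<'E'
import numpy as np, cv2
from scipy.spatial.transform import Rotation as Ro
from cell import ctrl,get_image,camera_params
def cam(n):
    p=camera_params(n); return p,Ro.from_euler('xyz',p['orientation']).as_matrix()
def ray(n,uv):
    p,R=cam(n); K=np.array([[p['fx'],0,p['cx']],[0,p['fy'],p['cy']],[0,0,1.]])
    s=cv2.undistortPoints(np.array(uv,float).reshape(-1,1,2),K,np.array([p['k1'],0,0,0.]))[:,0]
    d=np.c_[s[:,0],-s[:,1],-np.ones(len(s))]@R.T
    return p['eye'],d
def onz(n,uv,z):
    e,d=ray(n,uv); return e+d*((z-e[2])/d[:,2])[:,None]
def proj(n,P):
    p,R=cam(n); c=(np.atleast_2d(P)-p['eye'])@R
    s=np.c_[c[:,0]/-c[:,2],-c[:,1]/-c[:,2]]; r2=(s**2).sum(1,keepdims=True)
    s=s*(1+p['k1']*r2); return s*[p['fx'],p['fy']]+[p['cx'],p['cy']]
def tri(uv1,uv2):
    A=[];b=[]
    for n,uv in(("top",uv1),("scene",uv2)):
        e,d=ray(n,[uv]);d=d[0]/np.linalg.norm(d[0]);M=np.eye(3)-np.outer(d,d);A.append(M);b.append(M@e)
    return np.linalg.lstsq(np.vstack(A),np.hstack(b),rcond=None)[0]
def blob(im,lo,hi,box=None):
    m=cv2.inRange(cv2.cvtColor(im,cv2.COLOR_BGR2HSV),lo,hi)
    if box: 
        z=np.zeros_like(m);x0,y0,x1,y1=box;z[y0:y1,x0:x1]=m[y0:y1,x0:x1];m=z
    return m
E
cat > a.py <<'E'
from h import *
t=cv2.imread("pics/top0.png");s=cv2.imread("pics/scene0.png")
g=blob(t,(50,80,60),(80,255,255),(170,160,400,300)); r=blob(t,(0,150,90),(6,255,255),(260,180,400,300))
r|=blob(t,(174,150,90),(180,255,255),(260,180,400,300))
for nm,m in(("g",g),("r",r)):
    c=max(cv2.findContours(m,cv2.RETR_EXTERNAL,cv2.CHAIN_APPROX_NONE)[0],key=cv2.contourArea)
    q=cv2.boxPoints(cv2.minAreaRect(c)); print(nm,q.round(1).tolist()); P=onz("top",q,3);print(P.round(1)[:,:2].tolist(),P.mean(0).round(1),cv2.minAreaRect(P[:,:2].astype('f4')))
yt=blob(t,(24,120,120),(34,255,255),(270,150,350,200));ys=blob(s,(24,120,120),(34,255,255),(230,240,290,290))
ct=[];
for m in(yt,ys):
    M=cv2.moments(m,True);ct.append((M['m10']/M['m00'],M['m01']/M['m00']));print(M['m00'],ct[-1])
print("button",tri(*ct))
# black mat in top
m=cv2.inRange(cv2.cvtColor(t,cv2.COLOR_BGR2GRAY),0,40);z=np.zeros_like(m);z[175:292,176:398]=m[175:292,176:398]
c=max(cv2.findContours(z|g|r,cv2.RETR_EXTERNAL,cv2.CHAIN_APPROX_NONE)[0],key=cv2.contourArea)
q=cv2.boxPoints(cv2.minAreaRect(c));print("mat",q.round(1).tolist());P=onz("top",q,3);print(P.round(1)[:,:2].tolist(),P.mean(0),cv2.minAreaRect(P[:,:2].astype('f4')))
a=cv2.resize(t[150:300,220:350],None,fx=4,fy=4,interpolation=2);cv2.imwrite("pics/c1.png",a)
b=cv2.resize(s[165:305,180:320],None,fx=4,fy=4,interpolation=2);cv2.imwrite("pics/c2.png",b)
E
python3 a.py
```

```text
g [[184.6999969482422, 247.8000030517578], [198.0, 178.6999969482422], [291.0, 196.5], [277.70001220703125, 265.70001220703125]]
[[432.0, 214.2], [614.2, 186.9], [570.9, -57.2], [391.1, -23.9]] [502.1  80.    3. ] ((501.87994384765625, 80.89969635009766), (247.91844177246094, 184.17807006835938), 79.93869018554688)
r [[284.8999938964844, 266.70001220703125], [297.79998779296875, 198.1999969482422], [389.79998779296875, 215.60000610351562], [376.8999938964844, 284.0]]
[[388.9, -42.2], [566.8, -75.0], [524.9, -317.2], [347.4, -278.2]] [ 457.  -178.1    3. ] ((456.9207763671875, -179.6894073486328), (247.20596313476562, 181.65609741210938), 80.0170669555664)
124.0 (296.71774193548384, 175.8790322580645)
114.0 (264.3157894736842, 260.06140350877195)
button [621.77973437 -71.10986443  19.95056893]
mat [[184.6999969482422, 247.8000030517578], [198.0, 178.6999969482422], [291.0, 196.5], [277.70001220703125, 265.70001220703125]]
[[432.0, 214.2], [614.2, 186.9], [570.9, -57.2], [391.1, -23.9]] [502.05234209  79.97121148   3.        ] ((501.87994384765625, 80.89969635009766), (247.91844177246094, 184.17807006835938), 79.93869018554688)
```

View pics/c1.png

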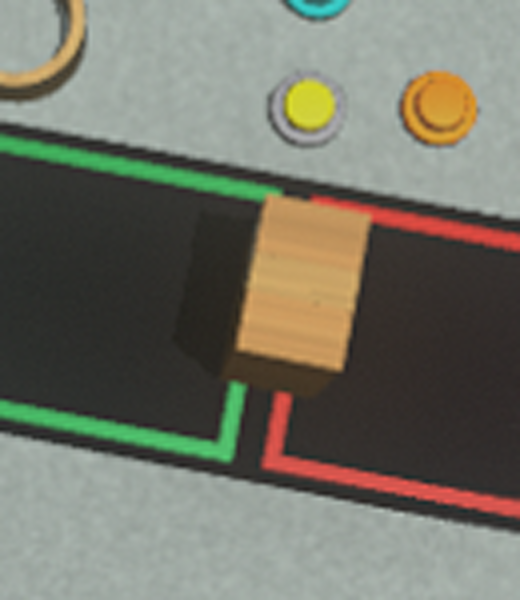

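View pics/c2.png

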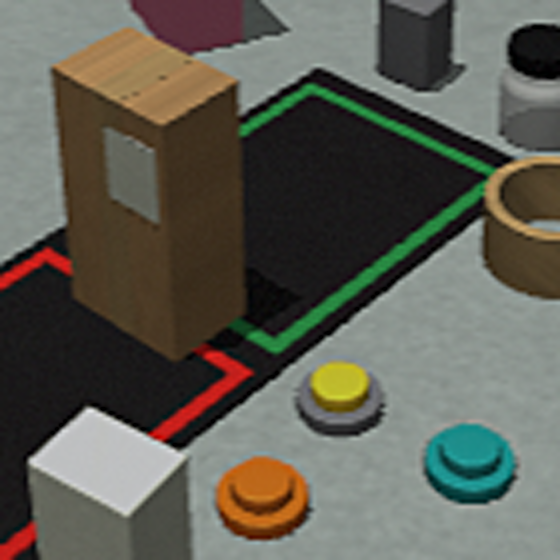

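The crops confirm it: the brown carton stands over the borders of both bays, and the yellow button is in the grey housing at c1 (310,105), i.e. top-view (297,176). Next I'll work out the carton's pose.

```bash
cat > b.py <<'E'
from h import *
q=np.array([(266,197),(371,214),(343,370),(237,350)])/4+[220,150]
P=onz("top",q,173)[:,:2];print(P.round(1).tolist(),P.mean(0)); r=cv2.minAreaRect(P.astype('f4'));print(r)
s=np.array([(52,68),(165,126),(238,82),(125,28)])/4+[180,165]
S=onz("scene",s,173)[:,:2];print("scene top",S.round(1).tolist(),S.mean(0),cv2.minAreaRect(S.astype('f4')))
s=np.array([(72,297),(176,358),(245,313)])/4+[180,165]
S=onz("scene",s,3)[:,:2];print("scene foot",S.round(1).tolist(),(S[0]+S[2])/2)
st=ctrl.read_state();R=Ro.from_euler('xyz',st['tool_rot']).as_matrix();print("tool axes cols\n",R.round(3))
ye=np.array([np.sin(np.radians(9.9)),np.cos(np.radians(9.9))]);xe=np.array([ye[1],-ye[0]])
m=np.array([479.5,-49.05])
print("mat coords of top centre",[(P.mean(0)-m)@xe,(P.mean(0)-m)@ye])
E
python3 b.py
```

```text
[[529.9, -32.5], [521.2, -91.8], [432.8, -75.7], [443.0, -16.7]] [481.71218494 -54.15563432]
((482.09588623046875, -54.235477447509766), (59.94346618652344, 90.40860748291016), 79.70426177978516)
scene top [[437.2, -76.7], [524.7, -91.7], [534.8, -35.3], [446.8, -20.3]] [485.88019688 -56.00823833] ((485.9950256347656, -56.03456115722656), (57.26739501953125, 89.23806762695312), 80.35645294189453)
scene foot [[433.8, -75.2], [520.7, -88.1], [534.0, -33.0]] [483.89635672 -54.09855898]
tool axes cols
 [[-0.    -0.964  0.266]
 [-0.002  0.266  0.964]
 [-1.    -0.    -0.002]]
mat coords of top centre [np.float64(3.0570511356854264), np.float64(-4.6492690196942545)]
```

```bash
cat > st.py <<'E'
from h import *
def mat():
    s=ctrl.read_state();y=np.radians(9.9);ye=np.array([np.sin(y),np.cos(y)]);xe=np.array([ye[1],-ye[0]])
    d=s['eef_pos'][:2]-[479.5,-49.05];R=Ro.from_euler('xyz',s['tool_rot']).as_matrix()
    print("t%.2f mat x %.1f y %.1f z %.1f F %s w %.1f"%(s['clock'],d@xe,d@ye,s['eef_pos'][2],s['force'].round(1),s['width']))
    print("tool y ang from -matx deg %.2f; tilt %s q %s"%(np.degrees(np.arctan2(R[1,1],R[0,1]))-170.1,R[2].round(3),s['qpos'].round(2)))
if __name__=="__main__": mat()
E
python3 -m handwheel '-1 -4 0 0 -0.096 0 0; -1 -4 -34 -26 0 0 0; -1 -4 -34 -26 0 0 0; -1 -4 -34 -26 0 0 0; -1 -4 -34 -26 0 0 0; -1 -4 -34 -26 0 0 0; -1 -4 -34 -26 0 0 0; -1 -4 -34 -26 0 0 0'; python3 st.py
```

```text
clock: 0.9
eef_pos: [375.4, 404.2, 266.0]
tool_rot: [2.328, 1.561, -2.537]
force: [0.3, 0.2, 0.4]
width: -0.1
t0.90 mat x -180.4 y 428.6 z 266.0 F [0.3 0.2 0.4] w -0.1
tool y ang from -matx deg 1.15; tilt [-1.     0.007 -0.007] q [-0.88  0.46  0.02  1.75 -0.01  0.94  0.56]
```

```bash
python3 -m handwheel '-1 0 -18 -43 0.02 0 0; -1 0 -18 -43 0 0 0; -1 0 -18 -43 0 0 0; -1 0 -18 -43 0 0 0; -1 0 -18 -43 0 0 0; -1 0 -18 -43 0 0 0; -1 0 -18 -43 0 0 0; -1 0 -18 -43 0 0 0; -1 0 -18 -43 0 0 0; -1 0 -18 -43 0 0 0'; python3 st.py
```

```text
clock: 1.9
eef_pos: [482.7, -68.2, 266.5]
tool_rot: [2.339, 1.563, -2.548]
force: [1.1, 0.2, -0.4]
width: -0.2
t1.90 mat x 6.5 y -18.3 z 266.5 F [ 1.1  0.2 -0.4] w -0.2
tool y ang from -matx deg -0.05; tilt [-1.     0.006 -0.005] q [-0.02  0.37  0.13  1.92 -0.06  0.86  1.54]
```

```bash
python3 -m handwheel '-1 0 0 -40 0 0 0; -1 0 0 -32 0 0 0; -1 0 3 0 0 0 0; -1 30 0 0 0 0 0; -1 30 0 0 0 0 0; -1 30 0 0 0 0 0; -1 26 0 0 0 0 0;-1 0 0 0 0 0 0'; python3 st.py
```

```text
clock: 2.7
eef_pos: [466.4, -149.8, 147.3]
tool_rot: [2.874, 1.562, -2.026]
force: [-0.4, -0.4, 1.2]
width: 0.1
t2.70 mat x 4.4 y -101.5 z 147.3 F [-0.4 -0.4  1.2] w 0.1
tool y ang from -matx deg -0.83; tilt [-1.     0.002 -0.008] q [ 0.16  0.55  0.12  2.05 -0.1   0.55  1.74]
```

```bash
python3 -m handwheel '-1 0 0 10 -0.01 0 0; -1 0 0 10 0 0 0; -1 0 0 10 0 0 0; -1 0 0 6 0 0 0; -1 0 0 4 0 0 0; -1 0 0 4 0 0 0'; python3 st.py; python3 -m handwheel '-1 0 0 3 0 0 0; -1 0 0 3 0 0 0; -1 0 0 3 0 0 0; -1 0 0 3 0 0 0'; python3 st.py
```

```text
clock: 3.3
eef_pos: [477.9, -100.7, 151.4]
tool_rot: [-2.515, 1.563, -1.118]
force: [-0.0, -0.3, 0.3]
width: 0.0
t3.30 mat x 7.3 y -51.2 z 151.4 F [-0.  -0.3  0.3] w 0.0
tool y ang from -matx deg -0.01; tilt [-1.    -0.005 -0.007] q [ 0.06  0.54  0.13  2.05 -0.11  0.55  1.66]
clock: 3.7
eef_pos: [480.3, -88.9, 151.9]
tool_rot: [-2.468, 1.561, -1.072]
force: [0.2, -0.3, 1.4]
width: 0.3
t3.70 mat x 7.6 y -39.1 z 151.9 F [ 0.2 -0.3  1.4] w 0.3
tool y ang from -matx deg -0.08; tilt [-1.    -0.006 -0.007] q [ 0.03  0.54  0.13  2.06 -0.11  0.55  1.63]
```

Run:
```python
from h import *
cv2.imwrite("pics/s1.png",cv2.resize(get_image("scene")[100:340,100:360],None,fx=2.3,fy=2.3))
```

```text
(no output)
```

View pics/s1.png

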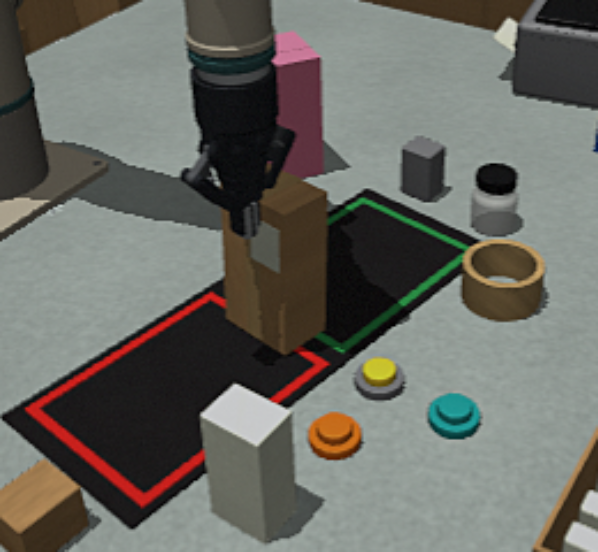

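The fingers are just short of or touching the carton's −y face below its top edge, level with the label (crop 250,230). The upper linkage is above the carton top, and the carton is still upright. I'll go on pushing slowly.

```bash
python3 -m handwheel '-1 0.5 0 3 0 0 0; -1 0.5 0 3 0 0 0; -1 0.5 0 3 0 0 0; -1 0.5 0 3 0 0 0'; python3 st.py;  python3 -m handwheel '-1 0.5 0 3 0 0 0; -1 0.5 0 3 0 0 0; -1 0.5 0 3 0 0 0; -1 0.5 0 3 0 0 0'; python3 st.py
```

```text
clock: 4.15
eef_pos: [482.5, -76.2, 149.5]
tool_rot: [-2.485, 1.561, -1.089]
force: [0.6, -0.3, 0.1]
width: -0.2
t4.15 mat x 7.6 y -26.2 z 149.5 F [ 0.6 -0.3  0.1] w -0.2
tool y ang from -matx deg -0.11; tilt [-1.    -0.006 -0.007] q [ 0.    0.54  0.13  2.06 -0.12  0.55  1.61]
clock: 4.55
eef_pos: [485.9, -64.6, 149.0]
tool_rot: [-2.322, 1.559, -0.926]
force: [-1.9, -0.6, 6.3]
width: 0.1
t4.55 mat x 8.9 y -14.2 z 149.0 F [-1.9 -0.6  6.3] w 0.1
tool y ang from -matx deg -0.16; tilt [-1.    -0.009 -0.008] q [-0.02  0.54  0.13  2.06 -0.12  0.54  1.59]
```

Run:
```python
from h import *
cv2.imwrite("pics/s2.png",cv2.resize(get_image("scene")[100:340,100:360],None,fx=2.3,fy=2.3))
```

```text
(no output)
```

View pics/s2.png

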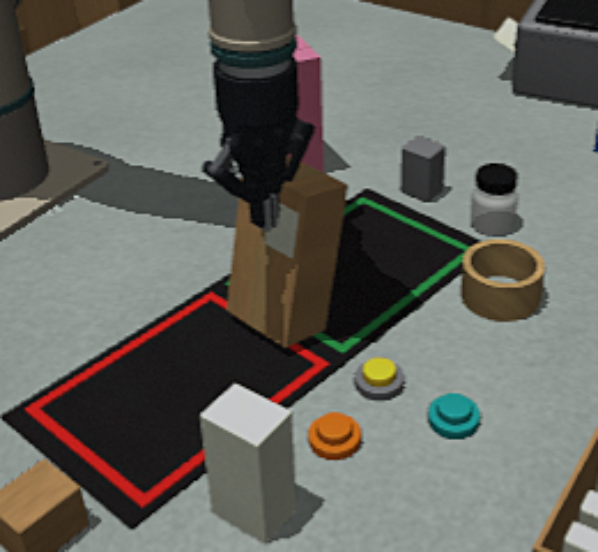

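The carton is leaning away from the fingers toward green, with its top edge now at crop (345,185). I'll keep pushing.

```bash
for i in 1; do python3 -m handwheel '-1 0.5 0 3 0 0 0; -1 0.5 0 3 0 0 0; -1 0.5 0 3 0 0 0; -1 0.5 0 3 0 0 0; -1 0.5 0 3 0 0 0'; python3 st.py;  done; python3 -m handwheel '-1 0.5 0 3 0 0 0; -1 0.5 0 3 0 0 0; -1 0.5 0 3 0 0 0; -1 0 0 3 0 0 0'; python3 st.py
python3 - <<'E'
from h import *
cv2.imwrite("pics/s3.png",cv2.resize(get_image("scene")[100:340,100:360],None,fx=2.3,fy=2.3))
E
```

```text
clock: 5.1
eef_pos: [489.5, -48.0, 147.4]
tool_rot: [-2.159, 1.558, -0.763]
force: [-0.7, 0.6, 0.8]
width: -0.1
t5.10 mat x 9.7 y 2.7 z 147.4 F [-0.7  0.6  0.8] w -0.1
tool y ang from -matx deg -0.13; tilt [-1.    -0.011 -0.007] q [-0.06  0.55  0.14  2.05 -0.12  0.54  1.56]
clock: 5.5
eef_pos: [492.2, -34.7, 145.5]
tool_rot: [-2.122, 1.558, -0.726]
force: [-0.2, -0.2, 0.0]
width: -0.4
t5.50 mat x 10.0 y 16.4 z 145.5 F [-0.2 -0.2  0. ] w -0.4
tool y ang from -matx deg -0.10; tilt [-1.    -0.011 -0.007] q [-0.09  0.55  0.14  2.05 -0.12  0.54  1.53]
```

View pics/s3.png

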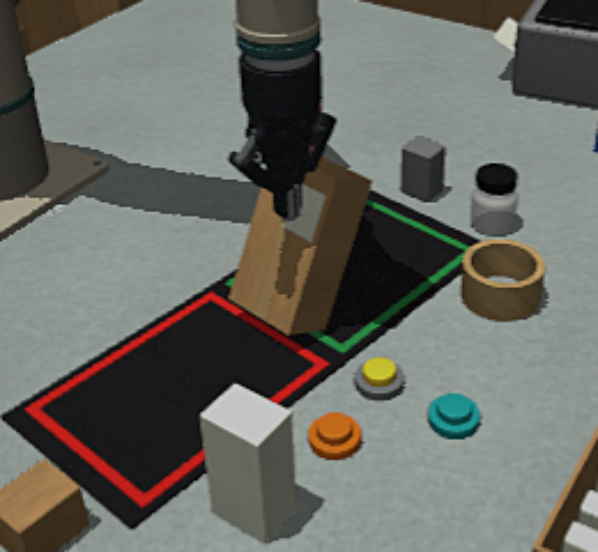

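It is close to its tipping point, leaning about 20°, with the top corner at crop (370,180).

```bash
python3 -m handwheel '-1 0 0 3 0 0 0; -1 0 0 3 0 0 0; -1 0 0 3 0 0 0;-1 0 0 2 0 0 0; -1 0 0 0 0 0 0; -1 0 0 0 0 0 0; -1 0 0 0 0 0 0'; python3 st.py
python3 - <<'E'
from h import *
cv2.imwrite("pics/s4.png",cv2.resize(get_image("scene")[100:340,100:360],None,fx=2.3,fy=2.3))
E
```

```text
clock: 6.25
eef_pos: [493.3, -22.0, 144.4]
tool_rot: [-2.254, 1.56, -0.857]
force: [0.4, 0.5, -0.2]
width: 0.1
t6.25 mat x 9.0 y 29.0 z 144.4 F [ 0.4  0.5 -0.2] w 0.1
tool y ang from -matx deg -0.04; tilt [-1.    -0.009 -0.007] q [-0.11  0.55  0.14  2.05 -0.13  0.54  1.51]
```

View pics/s4.png

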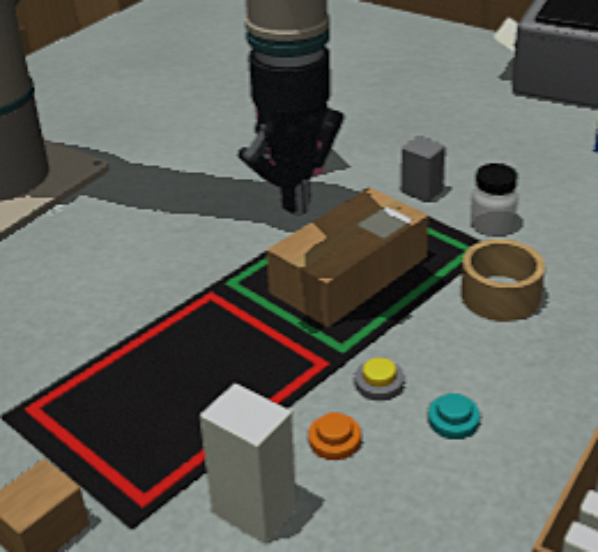

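The carton is lying in the green bay, with its near foot corner at crop (325,327), just inside the tape. I'll raise and retract the arm, then measure the margins.

```bash
python3 -m handwheel '-1 -30 0 -10 0 0 0; -1 -30 0 -30 0 0 0; -1 -20 0 -45 0 0 0; -1 0 0 -45 0 0 0; -1 0 0 -45 0 0 0; -1 0 0 -45 0 0 0'; python3 st.py
python3 - <<'E'
from h import *
t=get_image("top");s=get_image("scene");cv2.imwrite("pics/t5r.png",t);cv2.imwrite("pics/s5r.png",s)
cv2.imwrite("pics/t5.png",cv2.resize(t[165:285,175:305],None,fx=4.5,fy=4.5,interpolation=2))
cv2.imwrite("pics/s5.png",cv2.resize(s[170:270,190:320],None,fx=5,fy=5,interpolation=2))
E
```

```text
clock: 6.9
eef_pos: [457.3, -238.4, 229.3]
tool_rot: [-2.06, 1.559, -0.647]
force: [1.0, -0.6, 0.8]
width: 0.2
t6.90 mat x 10.7 y -190.3 z 229.3 F [ 1.  -0.6  0.8] w 0.2
tool y ang from -matx deg 0.88; tilt [-1.    -0.01  -0.006] q [ 0.31  0.45  0.17  1.91 -0.1   0.78  1.94]
```

View pics/t5.png

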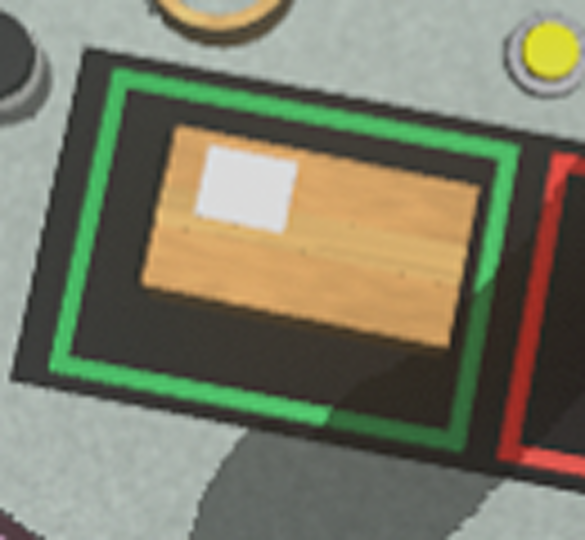

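View pics/s5.png

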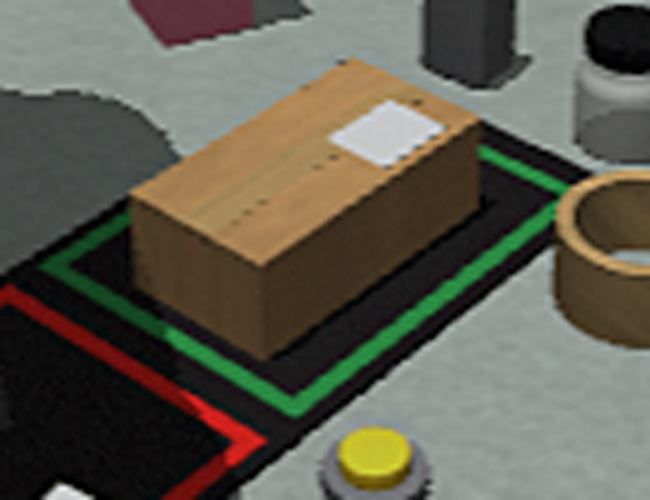

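```bash
cat > c.py <<'E'
from h import *
a=np.radians(9.9);ye=np.array([np.sin(a),np.cos(a)]);xe=np.array([ye[1],-ye[0]]);m=np.array([479.5,-49.05])
f=lambda P:np.c_[(P[:,:2]-m)@xe,(P[:,:2]-m)@ye].round(1).tolist()
o=[175,165]
print("carton top cam",f(onz("top",np.array([(178,127),(481,186),(450,347),(142,287)])/4.5+o,63)))
print("bay outer top cam",f(onz("top",np.array([(117,70),(520,147),(463,452),(50,372)])/4.5+o,3)))
o=[190,170]
print("carton foot scene, floor",f(onz("scene",np.array([(135,292),(262,360),(480,207)])/5+o,3)))
print("carton top scene",f(onz("scene",np.array([(130,197),(262,265),(482,122),(352,58)])/5+o,63)))
print("bay outer scene",f(onz("scene",np.array([(40,264),(295,417)])/5+o,3)), "inner", f(onz("scene",np.array([(72,264),(292,397)])/5+o,3)))
E
python3 c.py
```

```text
carton top cam [[50.6, 198.6], [49.9, 28.5], [-40.6, 29.2], [-40.3, 199.8]]
bay outer top cam [[88.6, 246.7], [88.3, 8.2], [-90.7, 9.1], [-91.0, 247.7]]
carton foot scene, floor [[-35.3, 27.3], [49.9, 30.4], [54.0, 201.0]]
carton top scene [[-35.1, 28.0], [51.5, 30.3], [57.0, 195.0], [-34.9, 198.2]]
bay outer scene [[-89.4, 11.5], [89.7, 10.1]] inner [[-76.7, 22.4], [79.1, 19.7]]
```

The carton is wholly inside the green bay. The foot end is at mat y ≈ 28–30, against the inner edge at about 20. The far end is at about 199 against 240, and the sides are −41..54 against ±80. No nudge is needed, so I'll go to the button.

```bash
python3 -m handwheel '-1 0 -22 32 0 0 0; -1 0 -22 32 0 0 0; -1 0 -22 32 0 0 0; -1 0 -22 32 0 0 0; -1 0 -22 32 0 0 0; -1 0 -10 16 0 0 0; -1 0 0 0 0 0 0'; python3 st.py
```

```text
clock: 7.7
eef_pos: [607.0, -89.9, 227.3]
tool_rot: [-2.459, 1.557, -1.071]
force: [-0.2, 0.5, -0.9]
width: 0.4
t7.70 mat x 132.6 y -18.4 z 227.3 F [-0.2  0.5 -0.9] w 0.4
tool y ang from -matx deg -0.55; tilt [-1.    -0.009 -0.011] q [-0.01  0.59  0.17  1.65 -0.11  0.9   1.59]
```

```bash
python3 -m handwheel '-1 0 -11 21 0 0.011 -0.009; -1 0 0 0 0 0 0; -1 35 0 0 0 0 0; -1 35 0 0 0 0 0; -1 35 0 0 0 0 0; -1 35 0 0 0 0 0; -1 15 0 0 0 0 0; -1 0 0 0 0 0 0'; python3 st.py
```

```text
clock: 8.5
eef_pos: [617.2, -85.2, 69.0]
tool_rot: [-2.623, 1.538, -1.243]
force: [-0.2, 0.4, 0.0]
width: 0.5
t8.50 mat x 141.9 y -12.0 z 69.0 F [-0.2  0.4  0. ] w 0.5
tool y ang from -matx deg -1.01; tilt [-0.999 -0.016 -0.028] q [-0.01  0.81  0.14  1.74 -0.13  0.59  1.58]
```

```bash
python3 -m handwheel '-1 0 -2 15 0.017 -0.028 0.016; -1 0 0 0 0 0 0'; python3 st.py
python3 - <<'E'
from h import *
t=get_image("top");s=get_image("scene")
a=cv2.resize(t[130:230,240:350],None,fx=4,fy=4,interpolation=2);b=cv2.resize(s[190:300,210:320],None,fx=3.636,fy=3.636,interpolation=2)
cv2.imwrite("pics/b6.png",np.hstack([a,b[:400,:360]]))
e=ctrl.read_state()['eef_pos'];R=Ro.from_euler('xyz',ctrl.read_state()['tool_rot']).as_matrix()
print("tip proj scene crop",(proj("scene",e+8*R[:,0])-[210,190])*3.636+[440,0])
E
```

```text
clock: 8.7
eef_pos: [621.7, -71.6, 69.9]
tool_rot: [0.515, 1.569, 1.874]
force: [-0.3, 1.0, 0.2]
width: 0.2
t8.70 mat x 144.0 y 2.2 z 69.9 F [-0.3  1.   0.2] w 0.2
tool y ang from -matx deg -2.20; tilt [-1.     0.001  0.002] q [-0.    0.81  0.12  1.72 -0.16  0.62  1.57]
tip proj scene crop [[636.88632257 204.86121896]]
```

View pics/b6.png

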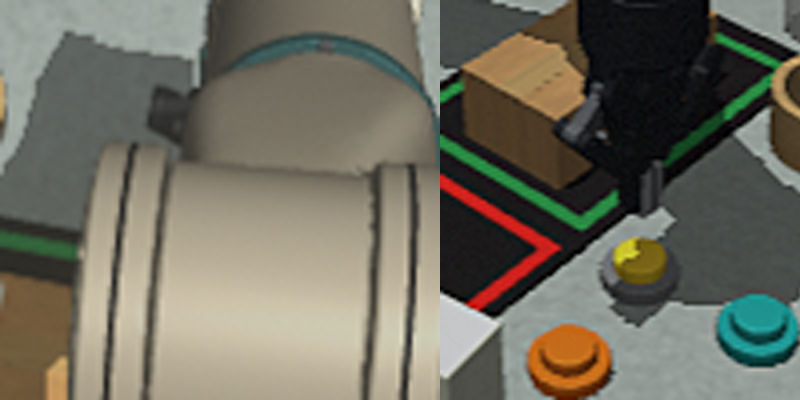

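The fingertips at crop (645,205) are straight above the yellow button at (640,260). The orange and turquoise ones are well to the side. I'll press straight down.

```bash
python3 -m handwheel '-1 12 0 0 0 0 0; -1 12 0 0 0 0 0; -1 6 0 0 0 0 0; -1 0 0 0 0 0 0'; python3 st.py; python3 -m handwheel '-1 3 0 0 0 0 0; -1 3 0 0 0 0 0; -1 2 0 0 0 0 0'; python3 st.py
```

```text
clock: 9.2
eef_pos: [622.2, -73.6, 39.6]
tool_rot: [-1.818, 1.567, -0.458]
force: [0.5, 0.4, 0.2]
width: -0.0
t9.20 mat x 144.8 y 0.4 z 39.6 F [0.5 0.4 0.2] w -0.0
tool y ang from -matx deg -2.18; tilt [-1.    -0.003 -0.001] q [ 0.    0.86  0.12  1.73 -0.16  0.56  1.57]
clock: 9.5
eef_pos: [622.3, -73.6, 30.8]
tool_rot: [-1.875, 1.568, -0.515]
force: [-0.5, -0.0, -0.1]
width: 0.1
t9.50 mat x 144.9 y 0.4 z 30.8 F [-0.5 -0.  -0.1] w 0.1
tool y ang from -matx deg -2.18; tilt [-1.    -0.003 -0.001] q [ 0.    0.87  0.11  1.73 -0.16  0.55  1.58]
```

```bash
python3 -m handwheel '-1 2 0 1 0 0 0; -1 2 0 1 0 0 0'; python3 -m handwheel '-1 2 0 0 0 0 0; -1 2 0 0 0 0 0';python3 -m handwheel '-1 2 0 0 0 0 0'; python3 -m handwheel '-1 2 0 0 0 0 0'
```

```text
clock: 9.7
eef_pos: [622.7, -72.8, 27.0]
tool_rot: [-2.144, 1.567, -0.785]
force: [-0.6, -1.4, 2.8]
width: -0.0
clock: 9.9
eef_pos: [622.8, -72.8, 23.8]
tool_rot: [-2.117, 1.567, -0.758]
force: [-5.2, 0.2, 20.5]
width: 0.0
clock: 10.0
eef_pos: [622.8, -72.8, 23.7]
tool_rot: [-2.044, 1.567, -0.685]
force: [-7.0, 0.1, 26.7]
width: 0.3
clock: 10.1
eef_pos: [622.8, -72.8, 23.9]
tool_rot: [-1.96, 1.567, -0.601]
force: [-5.3, 0.4, 19.2]
width: 0.4
```

The button bottomed out: the force rose past 20 N with no further travel, and the spring gives about 5 N at the stop. I'll retreat straight up and check.

```bash
python3 -m handwheel '-1 -5 0 0 0 0 0; -1 -15 0 0 0 0 0; -1 -40 0 0 0 0 0; -1 -40 0 0 0 0 0; -1 -40 0 0 0 0 0; -1 -40 0 0 0 0 0; -1 -30 5 -45 0 0 0; -1 0 10 -45 0 0 0; -1 0 20 -45 0 0 0; -1 0 20 -45 0 0 0'; python3 -m handwheel '-1 0 20 -45 0 0 0; -1 0 20 -45 0 0 0;-1 0 20 -45 0 0 0; -1 0 0 0 0 0 0; -1 0 0 0 0 0 0'; python3 st.py
python3 - <<'E'
from h import *
t=get_image("top");s=get_image("scene")
cv2.imwrite("pics/f.png",np.hstack([cv2.resize(t[120:320,140:440],(400,267)),cv2.resize(s[130:340,90:360],(400,311))[:267]]))
cv2.imwrite("pics/t7.png",cv2.resize(t[165:285,175:305],None,fx=4.5,fy=4.5,interpolation=2))
E
```

```text
clock: 11.1
eef_pos: [539.2, -225.5, 244.0]
tool_rot: [-1.19, 1.553, 0.19]
force: [-0.5, -1.3, -0.6]
width: -0.0
clock: 11.6
eef_pos: [446.6, -357.4, 245.9]
tool_rot: [-1.513, 1.55, -0.145]
force: [0.8, 1.9, -0.8]
width: -0.2
t11.60 mat x 20.6 y -309.4 z 245.9 F [ 0.8  1.9 -0.8] w -0.2
tool y ang from -matx deg -1.73; tilt [-1.    -0.021  0.001] q [ 0.52  0.5   0.17  1.75 -0.12  0.88  2.11]
```

View pics/f.png

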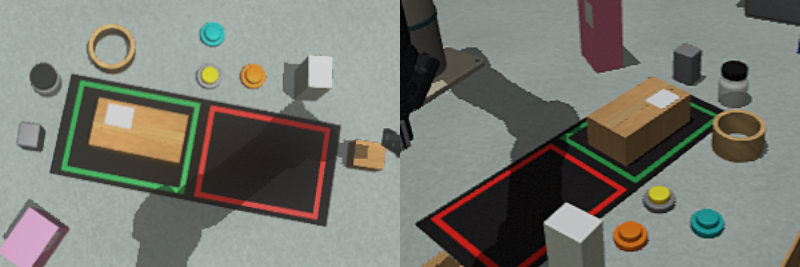

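View pics/t7.png

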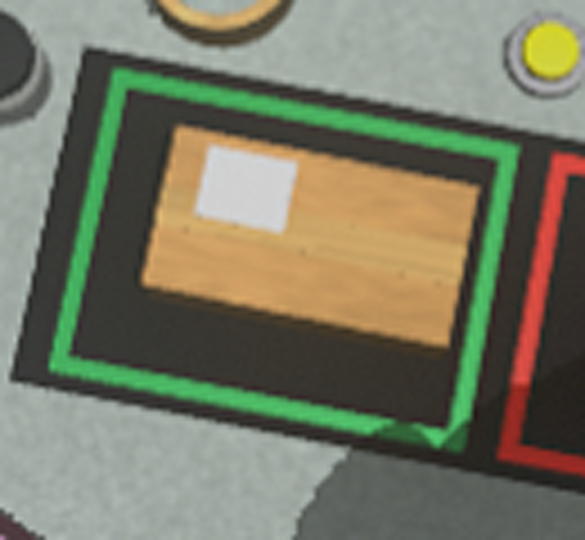

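The final pictures show the carton lying unchanged inside the green tape. The yellow button is back up, everything else is where it started, and the arm is clear of everything. I'll hand the job in.

```bash
python3 -c "
from cell import ctrl
print(ctrl.finish_job())"
```

```text
the job is handed in; nothing more can be done
None
```

I tipped the brown carton with the closed fingertips, pushing at about 140 mm height on the face away from the green bay. It fell and lies flat on its broad face inside the green bay. I then pressed the yellow button to its stop, backed the arm away and handed the job in at about 12 s.

**Carton:** its foot end is about 8–10 mm inside the inner tape edge and its far end about 40 mm inside. The sides clear the tape by about 23 mm or more. The two cameras agree on all four edges to within about 7 mm, and the picture after the press shows the carton unmoved.

**Button:** the fingers stopped moving at about 20–27 N, against the 5 N needed, with about 6 mm of travel estimated from the fingertip height. The joint itself can't be read, so I inferred the full press from force and height.

**Other items:** in the last pictures all the other things look to be where they started; I checked that by eye, without measuring. No check failed.

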